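# Open the bench valve by one turn

## Task

Open the bench valve by exactly one more turn: with a closed gripper, push its hand wheel round anticlockwise (seen from above) by the upright black handle on the rim, steadily and without spinning it, until the handle is back where it started. Only push with the outside of the fingers: do not take the handle between them, and leave everything else on the table where it stands.

Things in the scene. Friction and masses are not known exactly. Their poses are not given: they have to be found in the camera images.
- valve_wheel (a joint): the angle of the valve's hand wheel about its upright axis, rad; it grows anticlockwise seen from above (opening), one turn is 6.283, and it has a different value at each start (between -2.5 and 2.5), with no stop within a turn and a half of it either way. The wheel is grey, 129 mm over its rim, 3 spokes, the rim a round bar 13 mm thick with its upper side 92.5 mm above the table. It turns against a steady friction (about 2 N at the handle) and stays where it is left
- valve_handle: the upright black handle on the wheel's rim at the end of one spoke: a slightly barrelled grip 21 mm thick and 50 mm tall; origin at its foot on its centre line, 94 mm above the table and 58 mm from the wheel's axis; the grip revolves loosely on its own pin; its z axis points up. Its top is 144 mm above the table
- valve_axis (a point): point on the upright axis of the hand wheel, 94 mm above the table, at the level of the handle's foot; the hub below rises to 97.5 mm above the table, nothing else on the valve stands higher than the rim but the handle
- valve: the brass bench valve on an aluminium foot plate 130 x 110 x 10 mm, fixed to the table, with hose connectors out to 90 mm on its +y and -y sides; origin at the centre of its underside on the table, on the wheel's axis
- stopper: bystander: red rubber stopper, 32 mm wide, 26 mm tall, origin under its centre
- stir_bar: bystander: white stirring magnet, 40 x 10 mm, lying, origin under its centre
- pen: bystander: black pen, 145 x 12 mm, lying, origin under its centre
- beaker: bystander: small clear beaker, 58 mm wide, 72 mm tall, origin under its centre
- tape: bystander: roll of tape lying flat, 94 mm wide, 25 mm tall, origin under its centre
- bottle: bystander: white plastic bottle, 51 mm wide, 96 mm tall, origin under its centre

How it is judged:
By the outcome, as a careful person would: the job done as asked, in the order asked, and still so for the second after the job is handed in, with the robot touching nothing.
It also fails if it takes over 64 s, if anything falls off the work surface, if the arm or the gripper's body presses on something with over 40 N, if the wrist force passes 120 N, or if a joint passes its speed limit or range.

## Robot

A 6-joint arm with a two-finger parallel gripper is mounted at the origin on a cart in front of the work surface, level with it; the furniture and walls round the work are solid. World frame = base frame: x ahead of the robot, y to its left, z up, the work surface at z = 0. Lengths are in m, angles in rad, forces in N, time in s.
With the tool pointing down it reaches from about 0.35 to 0.775 m from the base axis. Payload 5.5 kg.
Tool frame: the origin (TCP) lies at the very end of the fingers, on their centre line; the grasp point (between the pads) lies 19 mm behind it; z points along the fingers, y is the line along which they close (so a half turn about z gives the same grasp; the last joint's range is limited). The gripper opens to 85 mm and grips with 20 to 120 N. Pads are 22 mm wide; open, the fingers measure 114 mm over their backs; the gripper's body (76 mm by 85 mm) begins 54 mm behind the grasp point. The pads swing forward as they close: fully open they stand 13 mm farther back than shut.
Start: joints at [-1.391, 0.313, 0.046, 1.304, 0, 1.431], TCP at [0.181, -0.546, 0.231] pointing down, gripper open.
Joint ranges: [-2.76, 2.76], [-0.86, 1.69], [-1.03, 1.26], [-2.2, 2.34], [-1.47, 1.5], [-3.14, 3.14]. Speed limits (rad/s): [2.57, 2.57, 3.14, 3.14, 3.14, 3.14].

## Interface

Orientations are given as a unit quaternion [w, x, y, z].
In Python, from workcell import env, cams, ticket, spotter gives the robot as it stands.
- The arm moves only by the tool jog_arm, never from a script. Its argument "increments" is a list that holds one entry, the list of rows, each a list of 7 numbers: the shift along the tool's x, y, z in units of 0.25 m (1.0 is 0.25 m), then the turn, a rotation vector about the tool's x, y, z in units of 180 degrees (1.0 is 180 degrees), then the closure in counts, from 0 (fully open) to 255 (shut). A call has 1 to 20 rows; each row shifts and turns the commanded pose from where the row before left it, along the tool's axes as they then stand; what a row does not reach is not made up. A row lasts 1/10 s, in which the tool goes at most 50 mm and 8.59 degrees, less where a joint would pass 70% of its speed; a pose out of reach is approached as far as the arm can. A call with a number of a shift or a turn outside -1 to 1 is refused whole. A call with a gripper value outside its range is refused whole. The fingers move at their own pace and stop on an object; "force" is the grip in N (left out, the last holds). Time passes only in rows, so rows that do not move let the fingers close. It gives the time, the measured TCP pose, the force, the opening and the grip force at its end, in the units of the state.
- env.get_state(): the state, without advancing time (a new reading comes with each control period).
- cams.read_camera(name): name is "scene" or "top" or "wrist"; returns a dict with "pixels" (480x640x3 uint8, red, green, blue), "fx", "fy", "cx", "cy" (pixels), "k1" (the pictures are not rectified: a ray, as slopes to the right and down, at radius r is drawn at 1 + k1 r^2 times it, then the intrinsics apply), "xyz" and "attitude" of the camera in the world; the wrist camera has in their place "mount" (4x4, takes a point from camera to tool coordinates, whose origin is the TCP and whose axes are the flange's). Camera axes: x right, y down, z forward; pixel columns grow to the right and rows downward; lengths in m; the calibration is good to about 2 mm. A picture is of the moment at which its call begins: read the wrist's pose just before it. There is no depth.
- ticket.hand_in(): hands the job in; it is judged then, once.
Trained networks look in the newest picture that a camera, given by its name, has taken for a name from the list of things; names that differ only in an ending like _2 or _b are one class to them, and where a whole thing is asked for, a point or a joint stands for the part that bears it (a point fixed in the world has none). Each returns a list of dicts, best first, with "conf" (0 to 1); they miss things now and then, are a little off and sometimes report something else, mostly with a low value. They report only what shows in the picture. A call takes as long as a camera call.
- spotter.find_in(target, camera): "uv" ([column, row] in pixels, amid what is visible of it).
- spotter.cut_out(target, camera): "region" (480x640 bool, what is visible of it) and "uv" ([column, row] in pixels, amid what is visible of it).
- spotter.landmark_of(target, camera): "uv" ([column, row] in pixels: a listed point, or the origin of a listed thing).
The state is a dict: "clock": time; "joint_pos": joint angles; "qvel": joint speeds; "tau": joint torques, N m; "tcp_pos": TCP position; "orientation": TCP orientation; "wrist_force": force on the tool from outside, world axes, zero at the start; "ft_torque": the same for the moment, N m; "finger_gap": finger opening in m; "grip_force": force on a finger pad.
Only numpy, scipy, OpenCV 4.12 (cv2) and the standard library are available. Lean on these libraries where they do the work, as an engineer would, in place of code of your own. Each camera call takes 0.05 s, during which the arm holds its last target. There are 200 camera calls.

## Working session

There is one attempt and no reset: what is moved stays moved. The work goes in short steps, Python scripts to look and compute and a tool call to move; the robot and the scene stay as the last step left them, time stands still between calls to the robot, and variables do not carry over. Pictures are saved under pics/ and viewed, at most 10 in all, crops included, and the job is handed in when it is done.

Besides the shell and the picture viewer there is one more tool, called after ">>>" in YAML: its name, and indented under it one key for each argument. jog_arm: Moves the arm, as the interface text tells. Shifts and turns lie within -1 to 1; 1 stands for 0.25 m of shift or 180 degrees of turn. Its arguments: {"type":"object","properties":{"increments":{"type":"array"},"force":{"type":"number"}},"required":["increments"]}

```bash
mkdir -p pics
cat > h.py <<'E'
import numpy as np, cv2
from scipy.spatial.transform import Rotation as R
from workcell import env, cams, ticket, spotter
def rot(q): return R.from_quat([q[1],q[2],q[3],q[0]]).as_matrix()
def pose(c,s):
    if 'mount' in c:
        M=np.array(c['mount']); T=rot(s['orientation'])
        return T@M[:3,:3], T@M[:3,3]+np.array(s['tcp_pos'])
    a=np.array(c['attitude'])
    return (rot(a) if a.size==4 else a.reshape(3,3)), np.array(c['xyz'])
def ray(c,P,uv):
    d=np.array([(uv[0]-c['cx'])/c['fx'],(uv[1]-c['cy'])/c['fy']]); u=d.copy()
    for _ in range(20): u=d/(1+c['k1']*(u@u))
    r=P[0]@np.array([u[0],u[1],1]); return P[1],r/np.linalg.norm(r)
def plane(c,P,uv,z):
    o,r=ray(c,P,uv); return o+r*(z-o[2])/r[2]
def tri(rs):
    A=np.zeros((3,3));b=np.zeros(3)
    for o,r in rs:
        Q=np.eye(3)-np.outer(r,r);A+=Q;b+=Q@o
    return np.linalg.solve(A,b)
def proj(c,P,p):
    q=P[0].T@(np.array(p)-P[1]);u=q[:2]/q[2];u=u*(1+c['k1']*(u@u))
    return np.array([u[0]*c['fx']+c['cx'],u[1]*c['fy']+c['cy']])
E
python3 - <<'E'
from h import *
ims=[];V={}
for n in ('scene','top','wrist'):
    s=env.get_state();c=cams.read_camera(n);P=pose(c,s)
    cv2.imwrite(f'pics/{n}0.png',c['pixels'][:,:,::-1]);print(n,P[1].round(3),c['attitude'] if 'attitude' in c else P[0].round(2))
    for t in ('valve_handle','valve_axis','valve','stopper','stir_bar','pen','beaker','tape','bottle'):
        l=spotter.landmark_of(t,n)
        if l:
            V.setdefault(t,[]).append(ray(c,P,l[0]['uv'])); z=.094 if t in('valve_handle','valve_axis') else 0
            print(t,np.round(l[0]['uv']),round(l[0]['conf'],2),plane(c,P,l[0]['uv'],z).round(3))
for t in V:
    if len(V[t])>1: print('tri',t,tri(V[t]).round(4))
print(env.get_state()['orientation'])
E
```

```text
scene [0.254 0.623 0.684] [ 0.10424992 -0.24804854  0.88651693 -0.37641946]
valve_handle [305. 233.] 0.58 [0.597 0.11  0.094]
valve_axis [337. 235.] 0.58 [0.541 0.083 0.094]
valve [336. 268.] 0.58 [0.542 0.083 0.   ]
stopper [364. 294.] 0.67 [0.461 0.113 0.   ]
stir_bar [299. 246.] 0.38 [0.642 0.069 0.   ]
pen [260. 328.] 0.6 [0.588 0.281 0.   ]
beaker [434. 210.] 0.94 [ 0.436 -0.195  0.   ]
tape [270. 387.] 0.73 [0.504 0.365 0.   ]
bottle [324. 188.] 0.61 [ 0.697 -0.131  0.   ]
top [0.466 0.072 1.118] [-0.04387856  0.71185787 -0.69962506  0.0431025 ]
valve_handle [308. 231.] 0.45 [0.592 0.109 0.094]
valve_axis [315. 255.] 0.58 [0.538 0.093 0.094]
valve [318. 260.] 0.91 [0.531 0.088 0.   ]
stopper [306. 292.] 0.44 [0.456 0.115 0.   ]
stir_bar [326. 222.] 0.44 [0.627 0.07  0.   ]
pen [234. 234.] 0.73 [0.592 0.292 0.   ]
beaker [433. 301.] 0.8 [ 0.44  -0.189  0.   ]
tape [199. 274.] 0.74 [0.495 0.373 0.   ]
bottle [408. 190.] 0.92 [ 0.709 -0.13   0.   ]
wrist [ 0.251 -0.523  0.373] [[ 0.31 -0.91 -0.27]
 [-0.95 -0.3  -0.09]
 [ 0.    0.29 -0.96]]
tri valve_handle [0.5943 0.1097 0.0941]
tri valve_axis [0.5368 0.0928 0.1041]
tri valve [0.5343 0.0889 0.0091]
tri stopper [0.458  0.1153 0.0037]
tri stir_bar [0.6313 0.0733 0.0082]
tri pen [0.5872 0.2877 0.0099]
tri beaker [ 0.4377 -0.189   0.0044]
tri tape [0.4961 0.3701 0.0154]
tri bottle [ 0.7045 -0.1333 -0.0035]
[ 4.53396207e-05  9.87242578e-01  1.59223399e-01 -3.78097189e-06]
```

Run:
```python
import cv2,numpy as np
a=cv2.imread('pics/scene0.png')[150:400,180:480];b=cv2.imread('pics/top0.png')[160:320,200:440]
a=cv2.resize(a,(600,500))[:, :];b=cv2.resize(b,(750,500),interpolation=2)
o=np.hstack([cv2.resize(a,(400,333)),cv2.resize(b,(400,267))[:267] if 0 else cv2.copyMakeBorder(cv2.resize(b,(400,267)),0,66,0,0,0)])
cv2.imwrite('pics/c0.png',o)
```

```text
(no output)
```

View pics/c0.png

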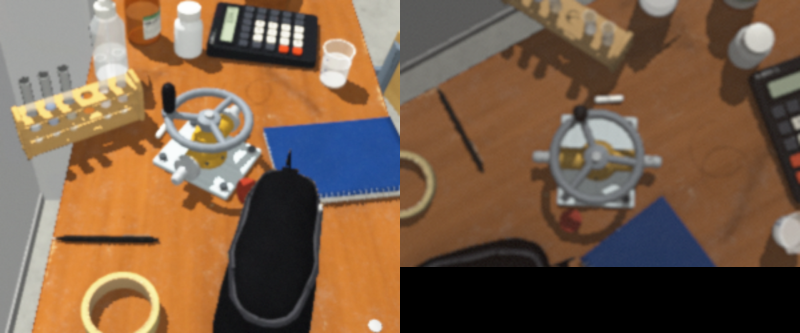

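Run:
```python
from h import *
c=cams.read_camera('wrist');print(c['fx'],c['cx'],c['cy'],c['k1'],np.round(c['mount'],4).tolist())
print(cams.read_camera('top')['fx'])
```

```text
393.5212532975768 317.1799721621853 236.064011001027 -0.04543333787543161 [[-0.0008, -0.9578, -0.2876, 0.0737], [1.0, -0.0008, -0.0001, -0.0001], [-0.0001, -0.2876, 0.9578, -0.142], [0.0, 0.0, 0.0, 1.0]]
462.76789923859315
```

The composite shows the grey wheel with hub at about (597,155) in the right half and the black handle at about (580,115), its far side from the robot. The bystanders are all lower than the handle's working height, and a tube rack stands beyond the wheel. I'll hover with the gripper shut and look with the wrist camera.

>>> jog_arm:
  increments:
    - [[0.06,-0.07,-0.008,0,0,0,255],[0.133,-0.14,-0.008,0,0,0,255],[0.133,-0.14,-0.008,0,0,0,255],[0.133,-0.14,-0.008,0,0,0,255],[0.133,-0.14,-0.008,0,0,0,255],[0.133,-0.14,-0.008,0,0,0,255],[0.133,-0.14,-0.008,0,0,0,255],[0.133,-0.14,-0.008,0,0,0,255],[0.133,-0.14,-0.008,0,0,0,255],[0.133,-0.14,-0.008,0,0,0,255],[0.133,-0.14,-0.008,0,0,0,255],[0.133,-0.14,-0.008,0,0,0,255],[0.133,-0.14,-0.008,0,0,0,255],[0.133,-0.14,-0.008,0,0,0,255],[0.06,-0.07,0,0,0,0,255],[0,0,0,0,0,0,255],[0,0,0,0,0,0,255]]

```text
clock: 3.3
tcp_pos: [0.4653, 0.0649, 0.2591]
orientation: [0.0, 0.987, 0.16, -0.0]
wrist_force: [-0.1, -0.5, -0.2]
finger_gap: -0.0
grip_force: 0.0
```

```bash
cat > look.py <<'E'
from h import *
import sys
n=sys.argv[1]
s=env.get_state();c=cams.read_camera('wrist');P=pose(c,s)
cv2.imwrite(f'pics/w{n}.png',c['pixels'][:,:,::-1])
print(s['clock'],np.round(s['tcp_pos'],4),np.round(s['orientation'],4),np.round(s['joint_pos'],3),s['finger_gap'],np.round(s['wrist_force'],1))
for t in ('valve_handle','valve_axis'):
    for f in (spotter.landmark_of,):
        for l in f(t,'wrist')[:2]: print(t,np.round(l['uv'],1),round(l['conf'],2),plane(c,P,l['uv'],.094).round(4))
l=spotter.cut_out('valve_handle','wrist')
if l:
    m=l[0]['region'];v,u=np.nonzero(m);print('mask',m.sum(),u.mean().round(2),v.mean().round(2),l[0]['conf'],plane(c,P,(u.mean(),v.mean()),.119).round(4))
np.savez(f'pics/w{n}.npz',R=P[0],t=P[1])
E
python3 look.py 1
```

```text
3.3 [0.4653 0.0649 0.2591] [ 2.000e-04  9.871e-01  1.600e-01 -3.000e-04] [-0.032  0.102 -0.152  1.317 -0.     2.788] -3.332577680364447e-05 [-0.1 -0.5 -0.2]
valve_handle [318.1  24.8] 0.69 [0.5964 0.1078 0.094 ]
valve_axis [323.6 111.5] 0.58 [0.5413 0.0852 0.094 ]
mask 977 317.4 16.27 0.76 [0.5961 0.1083 0.119 ]
```

View pics/w1.png

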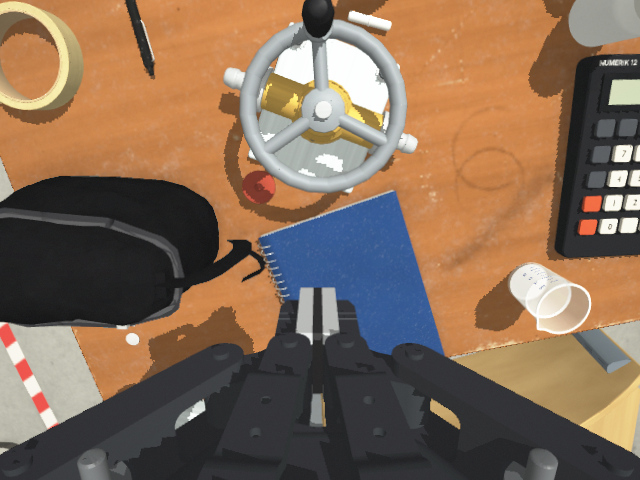

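The wrist view shows the hub at about (323,110), the rim spanning columns 240–406, and the black handle cut off at the top edge at about (318,16). I'll shift 40 mm forward to get the whole wheel in view, and keep this as the reference view.

>>> jog_arm:
  increments:
    - [[0.08,0,0,0,0,0,255],[0.08,0,0,0,0,0,255],[0,0,0,0,0,0,255],[0,0,0,0,0,0,255]]

```text
clock: 3.9
tcp_pos: [0.503, 0.0763, 0.2591]
orientation: [0.0, 0.987, 0.159, -0.001]
wrist_force: [0.4, -0.7, 0.2]
finger_gap: -0.0003
grip_force: 0.0
```

```bash
python3 look.py 2
cat > fit.py <<'E'
from h import *
import sys
# fit wheel axis xy by grey-rim edges: bright grey mask, outer boundary from rim silhouette
from scipy.optimize import minimize
n=sys.argv[1]; d=np.load(f'pics/w{n}.npz');P=(d['R'],d['t'])
c=cams.read_camera('wrist');g=cv2.imread(f'pics/w{n}.png')
hsv=cv2.cvtColor(g,cv2.COLOR_BGR2HSV);m=((hsv[...,1]<45)&(hsv[...,2]>70)&(hsv[...,2]<235)).astype(np.float32)
a=np.linspace(0,2*np.pi,180,endpoint=False)
def ring(x,r,z): return np.array([proj(c,P,(x[0]+r*np.cos(t),x[1]+r*np.sin(t),z)) for t in a],np.float32)
mb=cv2.GaussianBlur(m,(0,0),1.0)
def sc(x):
    s=0
    for r,w in ((.061,1),(.058,1),(.055,1),(.0685,-1.5),(.0475,-1.5)):
        q=ring(x,r,.086);s+=w*cv2.remap(mb,q[:,0].reshape(1,-1),q[:,1].reshape(1,-1),1).mean()
    return -s
best=min(((sc((x,y)),x,y) for x in np.arange(.525,.555,.002) for y in np.arange(.072,.104,.002)))
r=minimize(sc,best[1:],method='Nelder-Mead',options=dict(initial_simplex=[best[1:],(best[1]+.002,best[2]),(best[1],best[2]+.002)]))
print('axis fit',r.x.round(4),r.fun,best)
E
python3 fit.py 2; python3 fit.py 1
```

```text
3.9 [0.503  0.0763 0.2591] [ 0.000e+00  9.873e-01  1.586e-01 -5.000e-04] [-0.007  0.178 -0.063  1.331 -0.     2.816] -0.00025400044097113043 [ 0.4 -0.7  0.2]
valve_handle [315.6  83.6] 0.79 [0.5959 0.1082 0.094 ]
valve_axis [319.4 163. ] 0.86 [0.5418 0.0874 0.094 ]
valve_axis [369.1  67.2] 0.19 [0.6189 0.0748 0.094 ]
mask 845 315.77 78.6 0.74 [0.5971 0.1084 0.119 ]
axis fit [0.542  0.0853] -2.1802375316619873 (np.float32(-2.156198), np.float64(0.541), np.float64(0.08600000000000001))
axis fit [0.5421 0.0844] -1.996062159538269 (np.float32(-1.9752538), np.float64(0.543), np.float64(0.084))
```

View pics/w2.png

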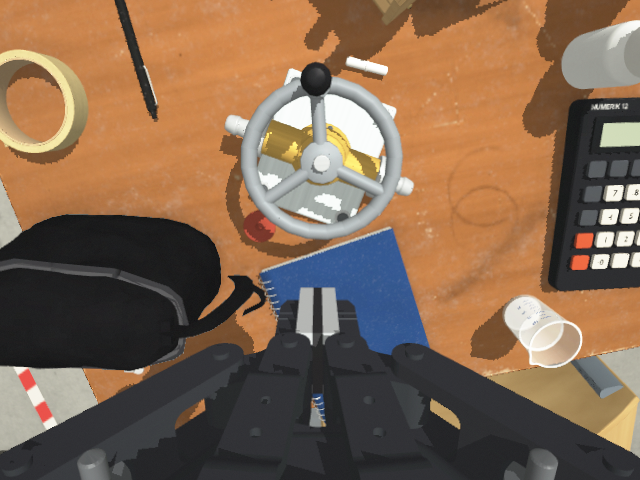

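Run:
```python
import cv2,numpy as np
a=cv2.imread('pics/scene0.png')[140:280,180:320];b=cv2.imread('pics/top0.png')[120:220,250:350]
print(a.shape)
cv2.imwrite('pics/c1.png',np.hstack([cv2.resize(a,(400,400),interpolation=2),cv2.resize(b,(400,400),interpolation=2)]))
```

```text
(140, 140, 3)
```

View pics/c1.png

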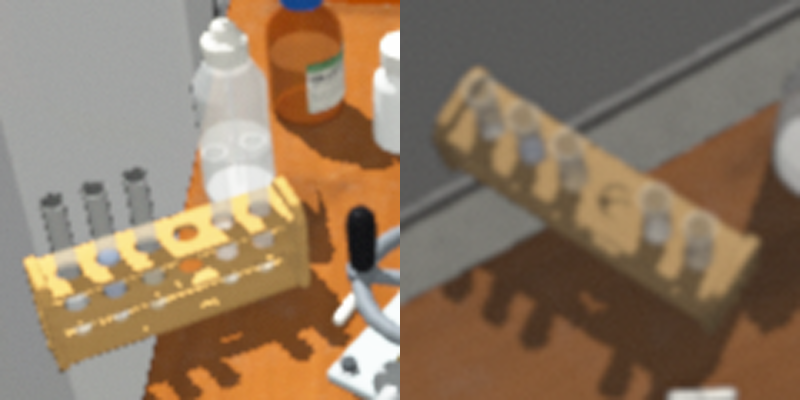

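Run:
```python
from h import *
S=cams.read_camera('scene');T=cams.read_camera('top');ps=pose(S,0);pt=pose(T,0)
for n,a,b in (('tube3',(227.3,201),(292.5,155)),('tube1',(198,210),(270,141)),('corner',(286,215),(339.5,180))):
    print(n,tri([ray(S,ps,a),ray(T,pt,b)]).round(3))
z=tri([ray(S,ps,(286,215)),ray(T,pt,(339.5,180))])[2]
print(plane(T,pt,(328,202),z),plane(T,pt,(325,176),.13),plane(T,pt,(328,202),0.))
d=[np.load(f'pics/w{i}.npz') for i in (1,2)];c=cams.read_camera('wrist')
for a,b in (((318.1,24.8),(315.6,83.6)),((323.6,111.5),(319.4,163.))):
    print(tri([ray(c,(e['R'],e['t']),u) for e,u in zip(d,(a,b))]).round(4))
```

```text
tube3 [0.753 0.145 0.13 ]
tube1 [0.784 0.195 0.131]
corner [0.712 0.034 0.032]
[0.66924759 0.06563607 0.03192659] [0.70836926 0.07366802 0.13      ] [0.67522236 0.06545758 0.        ]
[0.5958 0.1079 0.0966]
[0.5412 0.0861 0.0863]
```

```bash
cat > plan.py <<'E'
from h import *
import json,sys
A=np.array([.542,.0858]);RH=.058;PH0=.389;D=.026;Z=.106
def Rt(yaw): return R.from_euler('z',yaw)*R.from_euler('x',np.pi)
def push(th,gap=0.,z=Z):   # nominal handle travel th -> (x,y,z,yaw)
    yaw=.9+5.15*min(max(th,0),2*np.pi)/(2*np.pi)
    H=A+RH*np.array([np.cos(PH0+th),np.sin(PH0+th)]);n=yaw+np.pi/2
    return np.array([*(H-(D+gap)*np.array([np.cos(n),np.sin(n)])),z,yaw])
def rows(start,wps):
    p=np.array(start,float);out=[]
    for w in wps:
        r=Rt(p[3]).inv().apply(np.array(w[:3])-p[:3])/.25
        r=np.round(r,3);t=round(-(w[3]-p[3])/np.pi,4)
        p[:3]+=Rt(p[3]).apply(r*.25);p[3]-=t*np.pi
        out.append([*(float(x) for x in r+0.),0,0,t,255])
    print(json.dumps(out).replace('.0,',','));print('end',p.round(4),'max mm',max(np.linalg.norm(o[:3]) for o in out)*250)
    np.save('cmd.npy',p)
def lin(a,b,n):
    s=np.linspace(0,1,n+1)[1:,None]; s=s*s*(3-2*s); return list(np.array(a)+s*(np.array(b)-np.array(a)))
E
python3 - <<'E'
from plan import *
s=env.get_state();st=np.array([*s['tcp_pos'],2*np.arctan2(s['orientation'][2],s['orientation'][1])])
a=push(0,.016,.259);b=push(0,.016)
rows(st,lin(st,a,7)+lin(a,b,7)+[b]*2)
E
```

```text
[[0.027, 0.008, 0, 0, 0, -0.0102, 255], [0.068, 0.022, 0, 0, 0, -0.0264, 255], [0.09, 0.038, 0.001, 0, 0, -0.0361, 255], [0.093, 0.052, 0, 0, 0, -0.0393, 255], [0.079, 0.058, 0, 0, 0, -0.0361, 255], [0.052, 0.049, 0.001, 0, 0, -0.0264, 255], [0.019, 0.021, 0, 0, 0, -0.0102, 255], [0, 0, 0.034, 0, 0, -0, 255], [0, 0, 0.087, 0, 0, -0, 255], [0, 0, 0.12, 0, 0, -0, 255], [0, 0, 0.13, 0, 0, -0, 255], [0, 0, 0.119, 0, 0, -0, 255], [0, 0, 0.088, 0, 0, -0, 255], [0, 0, 0.034, 0, 0, -0, 255], [0, 0, 0, 0, 0, -0, 255], [0, 0, 0, 0, 0, -0, 255]]
end [0.6286 0.0816 0.1059 0.9   ] max mm 32.5
```

>>> jog_arm:
  increments:
    - [[0.027,0.008,0,0,0,-0.0102,255],[0.068,0.022,0,0,0,-0.0264,255],[0.09,0.038,0.001,0,0,-0.0361,255],[0.093,0.052,0,0,0,-0.0393,255],[0.079,0.058,0,0,0,-0.0361,255],[0.052,0.049,0.001,0,0,-0.0264,255],[0.019,0.021,0,0,0,-0.0102,255],[0,0,0.034,0,0,0,255],[0,0,0.087,0,0,0,255],[0,0,0.12,0,0,0,255],[0,0,0.13,0,0,0,255],[0,0,0.119,0,0,0,255],[0,0,0.088,0,0,0,255],[0,0,0.034,0,0,0,255],[0,0,0,0,0,0,255],[0,0,0,0,0,0,255]]

```text
clock: 5.95
tcp_pos: [0.6292, 0.0817, 0.1068]
orientation: [0.0, 0.9, 0.435, 0.001]
wrist_force: [-0.0, 0.9, 0.2]
finger_gap: -0.0
grip_force: 0.0
```

```bash
python3 look.py 3;python3 - <<'E'
from plan import *
p=np.load('cmd.npy')
a=push(0,.016);b=push(0)
rows(p,[push(0,g) for g in (.012,.008,.005,.0025,0)]+[push(np.radians(t)) for t in (1,2.5,5,8,11,14.5,18,22,26,30)])
E
```

```text
5.95 [0.6292 0.0817 0.1068] [4.000e-04 9.005e-01 4.349e-01 6.000e-04] [ 0.003  0.485 -0.007  1.077 -0.     2.245] -4.129608271096679e-05 [-0.   0.9  0.2]
valve_handle [217.5 294.1] 0.78 [0.5964 0.1091 0.094 ]
valve_axis [220.  302.4] 0.52 [0.5945 0.1055 0.094 ]
mask 4027 199.99 321.83 0.77 [0.5962 0.1097 0.119 ]
[[0, -0.016, 0, 0, 0, -0, 255], [0, -0.016, 0, 0, 0, -0, 255], [0, -0.012, 0, 0, 0, -0, 255], [0, -0.01, 0, 0, 0, -0, 255], [0, -0.01, 0, 0, 0, -0, 255], [0.004, -0.004, 0, 0, 0, -0.0046, 255], [0.005, -0.005, 0, 0, 0, -0.0068, 255], [0.008, -0.009, 0, 0, 0, -0.0114, 255], [0.01, -0.011, 0, 0, 0, -0.0136, 255], [0.01, -0.011, 0, 0, 0, -0.0137, 255], [0.011, -0.013, 0, 0, 0, -0.0159, 255], [0.011, -0.013, 0, 0, 0, -0.016, 255], [0.013, -0.015, 0, 0, 0, -0.0182, 255], [0.012, -0.015, 0, 0, 0, -0.0182, 255], [0.012, -0.015, 0, 0, 0, -0.0182, 255]]
end [0.6028 0.1253 0.1059 1.3291] max mm 4.962358310319802
```

View pics/w3.png

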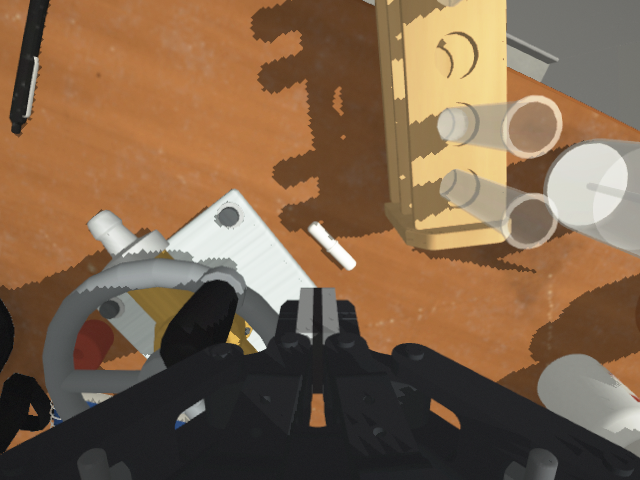

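The view shows the handle foot at about (215,290), left of the shut fingers (tips at about (318,295)) with clear space between. The linkage knuckles at about (230,350) would come close to the handle's top, so I'll push from a higher level, with the tips at z = 0.124.

```bash
sed -i 's/Z=.106/Z=.124/' plan.py
python3 - <<'E'
from plan import *
p=np.load('cmd.npy')
a=push(0,.016)
rows(p,[a]+[push(0,g) for g in (.016,.012,.008,.005,.0025,0)]+[push(np.radians(t)) for t in (1,2.5,5,8,11,14.5,18,22,26,30)])
E
```

```text
[[-0.145, 0.142, -0.072, 0, 0, 0.1366, 255], [0, 0, 0, 0, 0, -0, 255], [0, -0.016, 0, 0, 0, -0, 255], [0, -0.016, 0, 0, 0, -0, 255], [0, -0.012, 0, 0, 0, -0, 255], [0, -0.01, 0, 0, 0, -0, 255], [0, -0.01, 0, 0, 0, -0, 255], [0.004, -0.004, 0, 0, 0, -0.0046, 255], [0.005, -0.005, 0, 0, 0, -0.0068, 255], [0.008, -0.009, 0, 0, 0, -0.0114, 255], [0.01, -0.011, 0, 0, 0, -0.0136, 255], [0.01, -0.011, 0, 0, 0, -0.0137, 255], [0.011, -0.013, 0, 0, 0, -0.0159, 255], [0.011, -0.013, 0, 0, 0, -0.016, 255], [0.013, -0.015, 0, 0, 0, -0.0182, 255], [0.012, -0.015, 0, 0, 0, -0.0182, 255], [0.012, -0.015, 0, 0, 0, -0.0182, 255]]
end [0.6027 0.1253 0.1239 1.3291] max mm 53.83597774722774
```

>>> jog_arm:
  increments:
    - [[0,0,-0.072,0,0,0,255],[0,-0.016,0,0,0,0,255],[0,-0.016,0,0,0,0,255],[0,-0.012,0,0,0,0,255],[0,-0.01,0,0,0,0,255],[0,-0.01,0,0,0,0,255],[0.004,-0.004,0,0,0,-0.0046,255],[0.005,-0.005,0,0,0,-0.0068,255],[0.008,-0.009,0,0,0,-0.0114,255],[0.01,-0.011,0,0,0,-0.0136,255],[0.01,-0.011,0,0,0,-0.0137,255],[0.011,-0.013,0,0,0,-0.0159,255],[0.011,-0.013,0,0,0,-0.016,255],[0.013,-0.015,0,0,0,-0.0182,255],[0.012,-0.015,0,0,0,-0.0182,255],[0.012,-0.015,0,0,0,-0.0182,255]]

```text
clock: 7.75
tcp_pos: [0.6042, 0.1253, 0.1238]
orientation: [0.001, 0.786, 0.618, 0.001]
wrist_force: [3.6, -0.1, -2.4]
finger_gap: -0.0001
grip_force: 1.4
```

```bash
python3 look.py 4;python3 - <<'E'
from plan import *
c=cams.read_camera('top');P=pose(c,0)
l=spotter.cut_out('valve_handle','top')
if l:
  v,u=np.nonzero(l[0]['region']);h=plane(c,P,(u.mean(),v.mean()),.125);print('top handle',h,l[0]['conf'],np.degrees(np.arctan2(h[1]-A[1],h[0]-A[0])-PH0))
print(np.load('cmd.npy'),'now');rows(np.load('cmd.npy'),[push(np.radians(t)) for t in np.arange(34,111,4)])
E
```

```text
7.75 [0.6042 0.1253 0.1238] [9.000e-04 7.862e-01 6.179e-01 7.000e-04] [ 7.500e-02  4.410e-01 -3.400e-02  1.094e+00 -1.000e-03  1.884e+00] -6.987234558228447e-05 [ 3.6 -0.1 -2.4]
valve_handle [267.2 283.5] 0.75 [0.5813 0.1293 0.094 ]
mask 3332 258.56 310.45 0.69 [0.5804 0.1283 0.119 ]
top handle [0.61498845 0.06819031 0.125     ] 0.41 -35.85240178267369
[0.60267847 0.12534571 0.12394052 1.32912943] now
[[0.012, -0.015, 0, 0, 0, -0.0182, 255], [0.012, -0.015, 0, 0, 0, -0.0182, 255], [0.012, -0.016, 0, 0, 0, -0.0183, 255], [0.011, -0.015, 0, 0, 0, -0.0182, 255], [0.012, -0.016, 0, 0, 0, -0.0182, 255], [0.011, -0.015, 0, 0, 0, -0.0182, 255], [0.01, -0.016, 0, 0, 0, -0.0182, 255], [0.011, -0.015, 0, 0, 0, -0.0182, 255], [0.01, -0.016, 0, 0, 0, -0.0182, 255], [0.011, -0.016, 0, 0, 0, -0.0183, 255], [0.01, -0.016, 0, 0, 0, -0.0182, 255], [0.01, -0.016, 0, 0, 0, -0.0182, 255], [0.009, -0.016, 0, 0, 0, -0.0182, 255], [0.01, -0.016, 0, 0, 0, -0.0182, 255], [0.009, -0.016, 0, 0, 0, -0.0182, 255], [0.009, -0.016, 0, 0, 0, -0.0182, 255], [0.009, -0.016, 0, 0, 0, -0.0183, 255], [0.008, -0.016, 0, 0, 0, -0.0182, 255], [0.009, -0.016, 0, 0, 0, -0.0182, 255], [0.008, -0.016, 0, 0, 0, -0.0182, 255]]
end [0.5192 0.1492 0.1239 2.4736] max mm 5.0
```

View pics/w4.png

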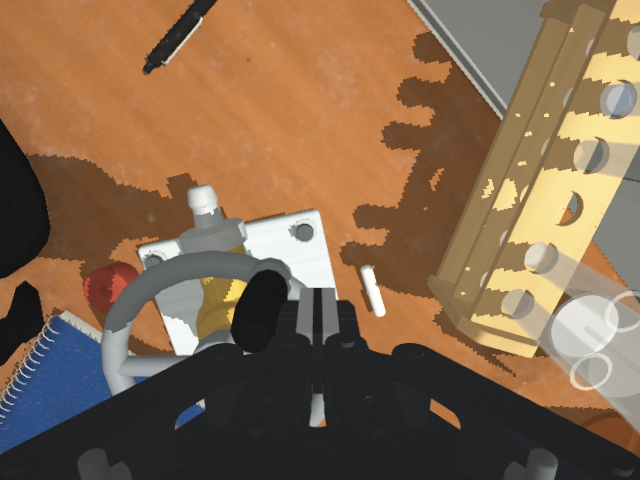

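The fingers' back now touches the handle (upright at about (262,310)) and has turned the wheel about 26°. Contact force is a few newtons. I'll continue the push.

>>> jog_arm:
  increments:
    - [[0.012,-0.015,0,0,0,-0.0182,255],[0.012,-0.015,0,0,0,-0.0182,255],[0.012,-0.016,0,0,0,-0.0183,255],[0.011,-0.015,0,0,0,-0.0182,255],[0.012,-0.016,0,0,0,-0.0182,255],[0.011,-0.015,0,0,0,-0.0182,255],[0.01,-0.016,0,0,0,-0.0182,255],[0.011,-0.015,0,0,0,-0.0182,255],[0.01,-0.016,0,0,0,-0.0182,255],[0.011,-0.016,0,0,0,-0.0183,255],[0.01,-0.016,0,0,0,-0.0182,255],[0.01,-0.016,0,0,0,-0.0182,255],[0.009,-0.016,0,0,0,-0.0182,255],[0.01,-0.016,0,0,0,-0.0182,255],[0.009,-0.016,0,0,0,-0.0182,255],[0.009,-0.016,0,0,0,-0.0182,255],[0.009,-0.016,0,0,0,-0.0183,255],[0.008,-0.016,0,0,0,-0.0182,255],[0.009,-0.016,0,0,0,-0.0182,255],[0.008,-0.016,0,0,0,-0.0182,255]]

```text
clock: 10.05
tcp_pos: [0.5194, 0.1497, 0.1239]
orientation: [-0.0, 0.327, 0.945, 0.001]
wrist_force: [1.1, 1.7, -1.1]
finger_gap: 0.0002
grip_force: 1.2
```

```bash
python3 look.py 5;python3 - <<'E'
from plan import *
print(np.load('cmd.npy'));rows(np.load('cmd.npy'),[push(np.radians(t)) for t in np.arange(114,191,4)])
E
```

```text
10.05 [0.5194 0.1497 0.1239] [-1.000e-04  3.268e-01  9.451e-01  7.000e-04] [ 1.310e-01  3.030e-01 -2.390e-01  1.029e+00  1.000e-03  7.970e-01] 0.0001807157052587105 [ 1.1  1.7 -1.1]
valve_handle [269.4 279.5] 0.84 [0.5059 0.1323 0.094 ]
mask 3304 258.67 308.51 0.86 [0.5068 0.1295 0.119 ]
[0.51915664 0.14917757 0.12394052 2.47361163]
[[0.008, -0.017, 0, 0, 0, -0.0182, 255], [0.008, -0.016, 0, 0, 0, -0.0182, 255], [0.008, -0.016, 0, 0, 0, -0.0182, 255], [0.007, -0.016, 0, 0, 0, -0.0183, 255], [0.007, -0.017, 0, 0, 0, -0.0182, 255], [0.007, -0.016, 0, 0, 0, -0.0182, 255], [0.007, -0.016, 0, 0, 0, -0.0182, 255], [0.007, -0.017, 0, 0, 0, -0.0182, 255], [0.006, -0.016, 0, 0, 0, -0.0182, 255], [0.006, -0.016, 0, 0, 0, -0.0182, 255], [0.006, -0.017, 0, 0, 0, -0.0183, 255], [0.006, -0.016, 0, 0, 0, -0.0182, 255], [0.006, -0.016, 0, 0, 0, -0.0182, 255], [0.005, -0.017, 0, 0, 0, -0.0182, 255], [0.005, -0.016, 0, 0, 0, -0.0182, 255], [0.005, -0.016, 0, 0, 0, -0.0182, 255], [0.005, -0.017, 0, 0, 0, -0.0182, 255], [0.005, -0.016, 0, 0, 0, -0.0183, 255], [0.004, -0.016, 0, 0, 0, -0.0182, 255], [0.004, -0.017, 0, 0, 0, -0.0182, 255]]
end [0.4812 0.0779 0.1239 3.6181] max mm 4.697073557013984
```

>>> jog_arm:
  increments:
    - [[0.008,-0.017,0,0,0,-0.0182,255],[0.008,-0.016,0,0,0,-0.0182,255],[0.008,-0.016,0,0,0,-0.0182,255],[0.007,-0.016,0,0,0,-0.0183,255],[0.007,-0.017,0,0,0,-0.0182,255],[0.007,-0.016,0,0,0,-0.0182,255],[0.007,-0.016,0,0,0,-0.0182,255],[0.007,-0.017,0,0,0,-0.0182,255],[0.006,-0.016,0,0,0,-0.0182,255],[0.006,-0.016,0,0,0,-0.0182,255],[0.006,-0.017,0,0,0,-0.0183,255],[0.006,-0.016,0,0,0,-0.0182,255],[0.006,-0.016,0,0,0,-0.0182,255],[0.005,-0.017,0,0,0,-0.0182,255],[0.005,-0.016,0,0,0,-0.0182,255],[0.005,-0.016,0,0,0,-0.0182,255],[0.005,-0.017,0,0,0,-0.0182,255],[0.005,-0.016,0,0,0,-0.0183,255],[0.004,-0.016,0,0,0,-0.0182,255],[0.004,-0.017,0,0,0,-0.0182,255]]

```text
clock: 12.25
tcp_pos: [0.4808, 0.0781, 0.1237]
orientation: [-0.001, -0.237, 0.972, 0.001]
wrist_force: [-0.2, 2.1, 1.2]
finger_gap: 0.0001
grip_force: 1.3
```

```bash
python3 look.py 6;python3 - <<'E'
from plan import *
print(np.load('cmd.npy'));rows(np.load('cmd.npy'),[push(np.radians(t)) for t in np.arange(194,271,4)])
E
```

```text
12.25 [0.4808 0.0781 0.1237] [-7.000e-04 -2.366e-01  9.716e-01  6.000e-04] [-0.004  0.208 -0.367  0.997  0.001 -0.482] 6.615779717462199e-05 [-0.2  2.1  1.2]
valve_handle [266.5 281.8] 0.87 [0.4931 0.0575 0.094 ]
mask 3367 258.77 307.03 0.64 [0.4937 0.0577 0.119 ]
[0.48118488 0.07787708 0.12394052 3.61809384]
[[0.004, -0.016, 0, 0, 0, -0.0182, 255], [0.004, -0.016, 0, 0, 0, -0.0182, 255], [0.004, -0.016, 0, 0, 0, -0.0182, 255], [0.003, -0.016, 0, 0, 0, -0.0182, 255], [0.003, -0.016, 0, 0, 0, -0.0183, 255], [0.003, -0.017, 0, 0, 0, -0.0182, 255], [0.003, -0.016, 0, 0, 0, -0.0182, 255], [0.003, -0.016, 0, 0, 0, -0.0182, 255], [0.002, -0.016, 0, 0, 0, -0.0182, 255], [0.002, -0.016, 0, 0, 0, -0.0182, 255], [0.002, -0.015, 0, 0, 0, -0.0182, 255], [0.002, -0.016, 0, 0, 0, -0.0183, 255], [0.001, -0.016, 0, 0, 0, -0.0182, 255], [0.002, -0.016, 0, 0, 0, -0.0182, 255], [0.001, -0.015, 0, 0, 0, -0.0182, 255], [0.001, -0.016, 0, 0, 0, -0.0182, 255], [0.001, -0.015, 0, 0, 0, -0.0182, 255], [0, -0.016, 0, 0, 0, -0.0182, 255], [0.001, -0.015, 0, 0, 0, -0.0183, 255], [0, -0.016, 0, 0, 0, -0.0182, 255]]
end [0.5381 0.0308 0.1239 4.7626] max mm 4.315669125408018
```

>>> jog_arm:
  increments:
    - [[0.004,-0.016,0,0,0,-0.0182,255],[0.004,-0.016,0,0,0,-0.0182,255],[0.004,-0.016,0,0,0,-0.0182,255],[0.003,-0.016,0,0,0,-0.0182,255],[0.003,-0.016,0,0,0,-0.0183,255],[0.003,-0.017,0,0,0,-0.0182,255],[0.003,-0.016,0,0,0,-0.0182,255],[0.003,-0.016,0,0,0,-0.0182,255],[0.002,-0.016,0,0,0,-0.0182,255],[0.002,-0.016,0,0,0,-0.0182,255],[0.002,-0.015,0,0,0,-0.0182,255],[0.002,-0.016,0,0,0,-0.0183,255],[0.001,-0.016,0,0,0,-0.0182,255],[0.002,-0.016,0,0,0,-0.0182,255],[0.001,-0.015,0,0,0,-0.0182,255],[0.001,-0.016,0,0,0,-0.0182,255],[0.001,-0.015,0,0,0,-0.0182,255],[0,-0.016,0,0,0,-0.0182,255],[0.001,-0.015,0,0,0,-0.0183,255],[0,-0.016,0,0,0,-0.0182,255]]

```text
clock: 14.45
tcp_pos: [0.5377, 0.0308, 0.1236]
orientation: [0.001, 0.725, -0.689, -0.0]
wrist_force: [-2.2, 0.0, 2.5]
finger_gap: -0.0002
grip_force: 1.4
```

```bash
python3 look.py 7;python3 - <<'E'
from plan import *
print(np.load('cmd.npy'));rows(np.load('cmd.npy'),[push(np.radians(t)) for t in list(np.arange(274,339,4))+[341,343,343]])
E
```

```text
14.45 [0.5377 0.0308 0.1236] [ 8.000e-04  7.248e-01 -6.889e-01 -4.000e-04] [-9.100e-02  3.020e-01 -2.410e-01  1.030e+00 -1.000e-03 -1.713e+00] -0.00020588596158821218 [-2.2  0.   2.5]
valve_handle [268.9 277.7] 0.78 [0.561 0.031 0.094]
mask 3401 258.81 305.42 0.82 [0.5623 0.0329 0.119 ]
[0.53813702 0.03084664 0.12394052 4.76257604]
[[0, -0.015, 0, 0, 0, -0.0182, 255], [0, -0.015, 0, 0, 0, -0.0182, 255], [0, -0.015, 0, 0, 0, -0.0182, 255], [-0.001, -0.015, 0, 0, 0, -0.0182, 255], [-0.001, -0.015, 0, 0, 0, -0.0182, 255], [-0.001, -0.015, 0, 0, 0, -0.0183, 255], [-0.001, -0.015, 0, 0, 0, -0.0182, 255], [-0.001, -0.014, 0, 0, 0, -0.0182, 255], [-0.001, -0.015, 0, 0, 0, -0.0182, 255], [-0.002, -0.014, 0, 0, 0, -0.0182, 255], [-0.002, -0.015, 0, 0, 0, -0.0182, 255], [-0.002, -0.014, 0, 0, 0, -0.0182, 255], [-0.002, -0.014, 0, 0, 0, -0.0183, 255], [-0.002, -0.014, 0, 0, 0, -0.0182, 255], [-0.003, -0.014, 0, 0, 0, -0.0182, 255], [-0.003, -0.014, 0, 0, 0, -0.0182, 255], [-0.002, -0.014, 0, 0, 0, -0.0182, 255], [-0.003, -0.01, 0, 0, 0, -0.0137, 255], [-0.001, -0.007, 0, 0, 0, -0.0091, 255], [0, 0, 0, 0, 0, 0, 255]]
end [0.5879 0.0681 0.1239 5.8068] max mm 3.7831864876053887
```

>>> jog_arm:
  increments:
    - [[0,-0.015,0,0,0,-0.0182,255],[0,-0.015,0,0,0,-0.0182,255],[0,-0.015,0,0,0,-0.0182,255],[-0.001,-0.015,0,0,0,-0.0182,255],[-0.001,-0.015,0,0,0,-0.0182,255],[-0.001,-0.015,0,0,0,-0.0183,255],[-0.001,-0.015,0,0,0,-0.0182,255],[-0.001,-0.014,0,0,0,-0.0182,255],[-0.001,-0.015,0,0,0,-0.0182,255],[-0.002,-0.014,0,0,0,-0.0182,255],[-0.002,-0.015,0,0,0,-0.0182,255],[-0.002,-0.014,0,0,0,-0.0182,255],[-0.002,-0.014,0,0,0,-0.0183,255],[-0.002,-0.014,0,0,0,-0.0182,255],[-0.003,-0.014,0,0,0,-0.0182,255],[-0.003,-0.014,0,0,0,-0.0182,255],[-0.002,-0.014,0,0,0,-0.0182,255],[-0.003,-0.01,0,0,0,-0.0137,255],[-0.001,-0.007,0,0,0,-0.0091,255],[0,0,0,0,0,0,255]]

```text
clock: 16.65
tcp_pos: [0.588, 0.068, 0.1237]
orientation: [0.0, 0.972, -0.236, -0.0]
wrist_force: [-0.6, -1.1, 0.4]
finger_gap: 0.0002
grip_force: 0.9
```

```bash
python3 look.py 8;python3 - <<'E'
from plan import *
p=np.load('cmd.npy');print(p)
# reference wrist handle angles from frames: same estimator (mask centroid at z=.119, landmark at .094)
for h in ((.5961,.1083),(.5971,.1084),(.5962,.1097),(.5964,.1078),(.5959,.1082),(.5964,.1091)):
    print(np.degrees(np.arctan2(h[1]-A[1],h[0]-A[0])).round(2),end=' ')
rows(p,[push(np.radians(t)) for t in (345,348,351,354,356,357,357,357)])
E
```

```text
16.65 [0.588  0.068  0.1237] [ 3.000e-04  9.717e-01 -2.363e-01 -0.000e+00] [-2.000e-02  3.970e-01 -1.020e-01  1.072e+00 -1.000e-03 -2.685e+00] 0.00016943942906434817 [-0.6 -1.1  0.4]
valve_handle [266.6 277.6] 0.67 [0.6005 0.0889 0.094 ]
valve_axis [269.5 276.5] 0.42 [0.6004 0.0874 0.094 ]
mask 3527 258.87 303.49 0.93 [0.5997 0.0896 0.119 ]
[0.5878501  0.06805906 0.12394052 5.80684144]
22.58 22.3 23.8 22.02 22.57 23.19 [[-0.002, -0.007, 0, 0, 0, -0.0091, 255], [-0.002, -0.01, 0, 0, 0, -0.0137, 255], [-0.002, -0.01, 0, 0, 0, -0.0136, 255], [-0.003, -0.01, 0, 0, 0, -0.0137, 255], [-0.002, -0.006, 0, 0, 0, -0.0091, 255], [-0.001, -0.004, 0, 0, 0, -0.0045, 255], [0, 0, 0, 0, 0, -0, 255], [0, 0, 0, 0, 0, -0, 255]]
end [0.5896 0.08   0.1239 6.007 ] max mm 2.6100766272276377
```

>>> jog_arm:
  increments:
    - [[-0.002,-0.007,0,0,0,-0.0091,255],[-0.002,-0.01,0,0,0,-0.0137,255],[-0.002,-0.01,0,0,0,-0.0136,255],[-0.003,-0.01,0,0,0,-0.0137,255],[-0.002,-0.006,0,0,0,-0.0091,255],[-0.001,-0.004,0,0,0,-0.0045,255],[0,0,0,0,0,0,255],[0,0,0,0,0,0,255]]

```text
clock: 17.65
tcp_pos: [0.5899, 0.0801, 0.1238]
orientation: [-0.0, 0.99, -0.138, 0.0]
wrist_force: [0.1, -1.1, -0.5]
finger_gap: 0.0004
grip_force: 0.7
```

```bash
python3 look.py 9
python3 - <<'E'
from plan import *
p=np.load('cmd.npy');print(p)
# back off, rise; go to a view at the reference camera place (yaw .3185-> needs 6.60, out of range): unwind later
n=p[3]+np.pi/2;b=p.copy();b[:2]-=.012*np.array([np.cos(n),np.sin(n)]);u=b.copy();u[2]=.259
# stay at yaw 6.007; put camera where it was in frame 2 (TCP .503,.0763, yaw .3185)
cam=np.array([.503,.0763])+.0737*np.array([np.cos(.3185),np.sin(.3185)])
v=u.copy();v[:2]=cam-.0737*np.array([np.cos(p[3]),np.sin(p[3])])
rows(p,lin(p,b,3)+lin(b,u,6)+lin(u,v,5)+[v]*3)
E
```

```text
17.65 [0.5899 0.0801 0.1238] [-1.000e-04  9.905e-01 -1.377e-01  0.000e+00] [ 0.     0.403 -0.093  1.075  0.    -2.865] 0.0003507612780467566 [ 0.1 -1.1 -0.5]
valve_handle [263.6 278.8] 0.88 [0.5978 0.1047 0.094 ]
valve_handle [ 56.1 302. ] 0.36 [0.6138 0.2071 0.094 ]
mask 3435 258.95 303.15 0.6 [0.5972 0.1035 0.119 ]
[0.58959091 0.08002288 0.12394052 6.00696089]
[[0, 0.012, 0, 0, 0, -0, 255], [0, 0.024, 0, 0, 0, -0, 255], [0, 0.012, 0, 0, 0, -0, 255], [0, 0, -0.04, 0, 0, -0, 255], [0, 0, -0.1, 0, 0, -0, 255], [0, 0, -0.13, 0, 0, -0, 255], [0, 0, -0.13, 0, 0, -0, 255], [0, 0, -0.1, 0, 0, -0, 255], [0, 0, -0.04, 0, 0, -0, 255], [-0.039, -0.011, 0, 0, 0, -0, 255], [-0.095, -0.026, 0, 0, 0, -0, 255], [-0.112, -0.031, 0, 0, 0, -0, 255], [-0.094, -0.026, 0, 0, 0, -0, 255], [-0.04, -0.01, 0, 0, 0, -0, 255], [0, 0, 0, 0, 0, -0, 255], [0, 0, 0, 0, 0, -0, 255], [0, 0, 0, 0, 0, -0, 255]]
end [0.502  0.1194 0.2589 6.007 ] max mm 32.5
```

>>> jog_arm:
  increments:
    - [[0,0.012,0,0,0,0,255],[0,0.024,0,0,0,0,255],[0,0.012,0,0,0,0,255],[0,0,-0.04,0,0,0,255],[0,0,-0.1,0,0,0,255],[0,0,-0.13,0,0,0,255],[0,0,-0.13,0,0,0,255],[0,0,-0.1,0,0,0,255],[0,0,-0.04,0,0,0.02,255],[0,0,0,0,0,0.045,255],[0,0,0,0,0,0.045,255],[0,0,0,0,0,0.045,255],[0,0,0,0,0,0.045,255],[0,0,0,0,0,0.045,255],[0,0,0,0,0,0.045,255],[0,0,0,0,0,0.045,255],[0,0,0,0,0,0.045,255],[0,0,0,0,0,0.045,255],[0,0,0,0,0,0.045,255],[0,0,0,0,0,0.045,255]]

```text
clock: 19.85
tcp_pos: [0.5867, 0.0685, 0.2597]
orientation: [0.0, -0.582, 0.813, -0.0]
wrist_force: [0.7, 0.0, -0.5]
finger_gap: -0.0002
grip_force: 0.0
```

>>> jog_arm:
  increments:
    - [[0,0,0,0,0,0.045,255],[0,0,0,0,0,0.045,255],[0,0,0,0,0,0.045,255],[0,0,0,0,0,0.045,255],[0,0,0,0,0,0.045,255],[0,0,0,0,0,0.045,255],[0,0,0,0,0,0.045,255],[0,0,0,0,0,0.045,255],[0,0,0,0,0,0.045,255],[0,0,0,0,0,0.045,255],[0,0,0,0,0,0.045,255],[0,0,0,0,0,0.045,255],[0,0,0,0,0,0.045,255],[0,0,0,0,0,0.045,255],[0,0,0,0,0,0.045,255],[0,0,0,0,0,0.045,255],[0,0,0,0,0,0.045,255],[0,0,0,0,0,0.045,255],[0,0,0,0,0,0.045,255],[0,0,0,0,0,0.045,255]]

```text
clock: 21.85
tcp_pos: [0.5867, 0.0685, 0.2597]
orientation: [0.0, 0.712, 0.702, 0.0]
wrist_force: [1.2, -0.7, -0.5]
finger_gap: 0.0002
grip_force: 0.0
```

Run:
```python
from plan import *
s=env.get_state();q=s['orientation'];y=2*np.arctan2(q[2],q[1]);print(y,s['tcp_pos'],s['joint_pos'][5],s['joint_pos'][0])
y=np.pi+s['joint_pos'][0]-s['joint_pos'][5];print(y)
p=np.array([*s['tcp_pos'],y]);v=np.array([.503,.0763,.2591,.3185]);n=int(np.ceil((y-.3185)/.142))
rows(p,[p+(v-p)*k/n for k in range(1,n+1)]+[v]*4)
```

```text
1.5557835362739503 [0.58670872 0.06853554 0.25973426] 1.566177280735641 -0.019631903968903873
1.5557834688852483
[[0.003, -0.037, 0, 0, 0, 0.0438, 255], [-0.002, -0.038, 0.001, 0, 0, 0.0437, 255], [-0.008, -0.036, 0, 0, 0, 0.0438, 255], [-0.012, -0.035, 0, 0, 0, 0.0437, 255], [-0.017, -0.034, 0, 0, 0, 0.0438, 255], [-0.021, -0.03, 0.001, 0, 0, 0.0438, 255], [-0.026, -0.028, 0, 0, 0, 0.0437, 255], [-0.029, -0.023, 0, 0, 0, 0.0438, 255], [-0.032, -0.02, 0.001, 0, 0, 0.0437, 255], [0, 0, 0, 0, 0, 0, 255], [0, 0, 0, 0, 0, 0, 255], [0, 0, 0, 0, 0, 0, 255], [0, 0, 0, 0, 0, 0, 255]]
end [0.5029 0.0763 0.259  0.3186] max mm 9.552486587271401
```

>>> jog_arm:
  increments:
    - [[0.003,-0.037,0,0,0,0.0438,255],[-0.002,-0.038,0.001,0,0,0.0437,255],[-0.008,-0.036,0,0,0,0.0438,255],[-0.012,-0.035,0,0,0,0.0437,255],[-0.017,-0.034,0,0,0,0.0438,255],[-0.021,-0.03,0.001,0,0,0.0438,255],[-0.026,-0.028,0,0,0,0.0437,255],[-0.029,-0.023,0,0,0,0.0438,255],[-0.032,-0.02,0.001,0,0,0.0437,255],[0,0,0,0,0,0,255],[0,0,0,0,0,0,255],[0,0,0,0,0,0,255]]

```text
clock: 23.05
tcp_pos: [0.5033, 0.0757, 0.2584]
orientation: [0.0, 0.987, 0.163, 0.0]
wrist_force: [-0.3, 0.2, -0.6]
finger_gap: 0.0
grip_force: 0.0
```

```bash
cat > cmp.py <<'E'
from h import *
import sys
# handle blob (dark pixels near the handle) and wheel angle by registration of the unwrapped wheel between reference w2 and new view
c=cams.read_camera('wrist')
def pol(n,z,r0,r1):
    d=np.load(f'pics/w{n}.npz');P=(d['R'],d['t']);g=cv2.cvtColor(cv2.imread(f'pics/w{n}.png'),cv2.COLOR_BGR2GRAY).astype(np.float32)
    a=np.radians(np.arange(0,360,.25));r=np.linspace(r0,r1,12)
    q=np.array([[proj(c,P,(.542+x*np.cos(t),.0858+x*np.sin(t),z)) for t in a] for x in r],np.float32)
    return cv2.remap(g,q[...,0],q[...,1],1)
a,b=pol(2,.143,.045,.071),pol(sys.argv[1],.143,.045,.071)
f=lambda k,a,b,s:-np.abs(a[:,s]-np.roll(b,k,1)[:,s]).mean()
s=slice(20,160) # 5..40 deg around the handle top
k=max(range(-60,61),key=lambda k:f(k,a,b,s));print('handle short by',k/4,f(k,a,b,s))
a,b=pol(2,.087,.018,.05),pol(sys.argv[1],.087,.018,.05)
for s in (slice(500,640),slice(980,1120)): # other spokes ~ 142, 262 deg
    k=max(range(-60,61),key=lambda k:f(k,a,b,s));print('spoke short by',k/4,f(k,a,b,s))
E
python3 look.py 10; python3 fit.py 10; python3 cmp.py 10
```

```text
23.05 [0.5033 0.0757 0.2584] [1.000e-04 9.867e-01 1.626e-01 4.000e-04] [-0.008  0.177 -0.066  1.327 -0.     2.806] 2.3763451715082236e-05 [-0.3  0.2 -0.6]
valve_handle [326.5  82.5] 0.6 [0.5995 0.1011 0.094 ]
valve_axis [318.4 161.9] 0.56 [0.5429 0.0882 0.094 ]
mask 823 326.14 78.88 0.77 [0.5994 0.1019 0.119 ]
axis fit [0.5413 0.0868] -2.1466946601867676 (np.float32(-2.1403637), np.float64(0.541), np.float64(0.08600000000000001))
handle short by 6.0 -17.10577
spoke short by 6.75 -8.552262
spoke short by 6.5 -9.996057
```

View pics/w10.png

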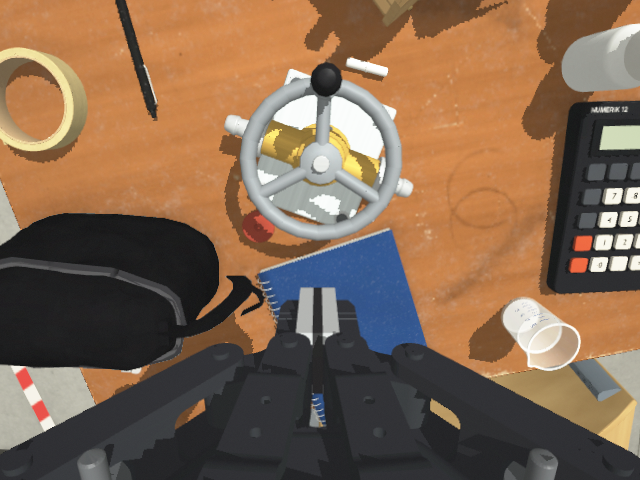

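The wheel is about 6.5° short: the handle top is at (326,78) against (316,79) in the reference view, with the hub unchanged at about (320,162). I'll push the rest carefully from here without turning the tool.

```bash
cat > fin.py <<'E'
from plan import *
def fin(deg,d,z,yaw=.326):
    t=PH0+np.radians(deg);n=yaw+np.pi/2
    return np.array([*(A+RH*np.array([np.cos(t),np.sin(t)])-d*np.array([np.cos(n),np.sin(n)])),z,yaw])
E
python3 - <<'E'
from fin import *
st=np.array([.5033,.0757,.2584,.326])
a=fin(-6.5,.037,.259);b=fin(-6.5,.037,.124);d=.0231
rows(st,lin(st,a,5)+lin(a,b,6)+[b]+[fin(t,d,.124) for t in (-14,-10,-7,-5,-3.5,-2.5,-2)])
E
```

```text
[[0.041, 0.018, 0, 0, 0, -0, 255], [0.097, 0.042, -0.001, 0, 0, -0, 255], [0.116, 0.051, -0.001, 0, 0, -0, 255], [0.097, 0.042, 0, 0, 0, -0, 255], [0.04, 0.018, 0, 0, 0, -0, 255], [0, 0, 0.04, 0, 0, -0, 255], [0, 0, 0.1, 0, 0, -0, 255], [0, 0, 0.13, 0, 0, -0, 255], [0, 0, 0.13, 0, 0, -0, 255], [0, 0, 0.1, 0, 0, -0, 255], [0, 0, 0.04, 0, 0, -0, 255], [0, 0, 0, 0, 0, -0, 255], [-0.003, -0.025, 0, 0, 0, -0, 255], [0.002, -0.016, 0, 0, 0, -0, 255], [0.001, -0.013, 0, 0, 0, -0, 255], [0.001, -0.008, 0, 0, 0, -0, 255], [0, -0.006, 0, 0, 0, -0, 255], [0, -0.004, 0, 0, 0, -0, 255], [-0.001, -0.002, 0, 0, 0, -0, 255]]
end [0.6037 0.084  0.1239 0.326 ] max mm 32.5
```

>>> jog_arm:
  increments:
    - [[0.041,0.018,0,0,0,0,255],[0.097,0.042,-0.001,0,0,0,255],[0.116,0.051,-0.001,0,0,0,255],[0.097,0.042,0,0,0,0,255],[0.04,0.018,0,0,0,0,255],[0,0,0.04,0,0,0,255],[0,0,0.1,0,0,0,255],[0,0,0.13,0,0,0,255],[0,0,0.13,0,0,0,255],[0,0,0.1,0,0,0,255],[0,0,0.04,0,0,0,255],[0,0,0,0,0,0,255],[-0.003,-0.025,0,0,0,0,255],[0.002,-0.016,0,0,0,0,255],[0.001,-0.013,0,0,0,0,255],[0.001,-0.008,0,0,0,0,255],[0,-0.006,0,0,0,0,255],[0,-0.004,0,0,0,0,255],[-0.001,-0.002,0,0,0,0,255],[0,0,0,0,0,0,255]]

```text
clock: 25.35
tcp_pos: [0.6032, 0.0838, 0.1236]
orientation: [0.0, 0.987, 0.161, 0.0]
wrist_force: [1.3, -2.1, 1.4]
finger_gap: -0.0001
grip_force: 1.1
```

>>> jog_arm:
  increments:
    - [[0,0,0,0,0,0,255],[0,0.02,0,0,0,0,255],[0,0.034,0,0,0,0,255],[0,0.02,0,0,0,0,255],[0,0,-0.04,0,0,0,255],[0,0,-0.1,0,0,0,255],[0,0,-0.13,0,0,0,255],[0,0,-0.13,0,0,0,255],[0,0,-0.1,0,0,0,255],[0,0,-0.04,0,0,0,255],[-0.04,-0.018,0,0,0,0,255],[-0.097,-0.042,0,0,0,0,255],[-0.117,-0.051,0,0,0,0,255],[-0.097,-0.042,0,0,0,0,255],[-0.04,-0.018,0,0,0,0,255],[0,0,0,0,0,0,255],[0,0,0,0,0,0,255],[0,0,0,0,0,0,255]]

```text
clock: 27.15
tcp_pos: [0.5039, 0.0756, 0.2583]
orientation: [0.0, 0.987, 0.161, 0.0]
wrist_force: [0.4, 0.3, -0.4]
finger_gap: -0.0
grip_force: 0.0
```

```bash
python3 look.py 11; python3 cmp.py 11
```

```text
27.15 [0.5039 0.0756 0.2583] [1.000e-04 9.869e-01 1.614e-01 2.000e-04] [-0.009  0.179 -0.064  1.328 -0.     2.809] -7.701469829059602e-06 [ 0.4  0.3 -0.4]
valve_handle [318.6  82.3] 0.7 [0.5984 0.1062 0.094 ]
valve_axis [321.5 161. ] 0.95 [0.5449 0.0859 0.094 ]
mask 820 318.71 79.77 0.68 [0.5979 0.1061 0.119 ]
handle short by 2.25 -7.4735904
spoke short by 2.25 -3.053401
spoke short by 2.25 -5.2343407
```

Pose-compensated comparison says 2.25° short on the handle and both spokes. One last identical approach, pushing 2.2 mm further.

>>> jog_arm:
  increments:
    - [[0.04,0.018,0,0,0,0,255],[0.097,0.042,0,0,0,0,255],[0.117,0.051,0,0,0,0,255],[0.097,0.042,0,0,0,0,255],[0.04,0.018,0,0,0,0,255],[0,0,0.04,0,0,0,255],[0,0,0.1,0,0,0,255],[0,0,0.13,0,0,0,255],[0,0,0.13,0,0,0,255],[0,0,0.1,0,0,0,255],[0,0,0.04,0,0,0,255],[0,-0.02,0,0,0,0,255],[0,-0.03,0,0,0,0,255],[0,-0.012,0,0,0,0,255],[0,-0.008,0,0,0,0,255],[0,-0.005,0,0,0,0,255],[0,-0.004,0,0,0,0,255],[0,-0.004,0,0,0,0,255],[0,0,0,0,0,0,255],[0,0,0,0,0,0,255]]

```text
clock: 29.4
tcp_pos: [0.6026, 0.0858, 0.1237]
orientation: [0.0, 0.987, 0.161, 0.0]
wrist_force: [1.9, -1.7, 2.5]
finger_gap: -0.0
grip_force: 1.1
```

>>> jog_arm:
  increments:
    - [[0,0,0,0,0,0,255],[0,0.02,0,0,0,0,255],[0,0.043,0,0,0,0,255],[0,0.02,0,0,0,0,255],[0,0,-0.04,0,0,0,255],[0,0,-0.1,0,0,0,255],[0,0,-0.13,0,0,0,255],[0,0,-0.13,0,0,0,255],[0,0,-0.1,0,0,0,255],[0,0,-0.04,0,0,0,255],[-0.04,-0.018,0,0,0,0,255],[-0.097,-0.042,0,0,0,0,255],[-0.117,-0.051,0,0,0,0,255],[-0.097,-0.042,0,0,0,0,255],[-0.04,-0.018,0,0,0,0,255],[0,0,0,0,0,0,255],[0,0,0,0,0,0,255],[0,0,0,0,0,0,255]]

```text
clock: 31.2
tcp_pos: [0.5039, 0.0756, 0.2583]
orientation: [0.0, 0.987, 0.161, 0.0]
wrist_force: [-0.2, -0.1, -0.2]
finger_gap: 0.0002
grip_force: 0.0
```

```bash
python3 look.py 12; python3 cmp.py 12
```

```text
31.2 [0.5039 0.0756 0.2583] [1.000e-04 9.869e-01 1.614e-01 2.000e-04] [-0.009  0.179 -0.064  1.328 -0.     2.809] 0.00020888148903875885 [-0.2 -0.1 -0.2]
valve_handle [316.9  84.5] 0.95 [0.5965 0.1069 0.094 ]
valve_axis [322.5 163.3] 0.59 [0.5434 0.0846 0.094 ]
mask 829 315.31 79.72 0.73 [0.5972 0.1083 0.119 ]
handle short by 0.25 -2.9285295
spoke short by 0.0 -1.3167329
spoke short by 0.25 -1.8919405
```

View pics/w12.png

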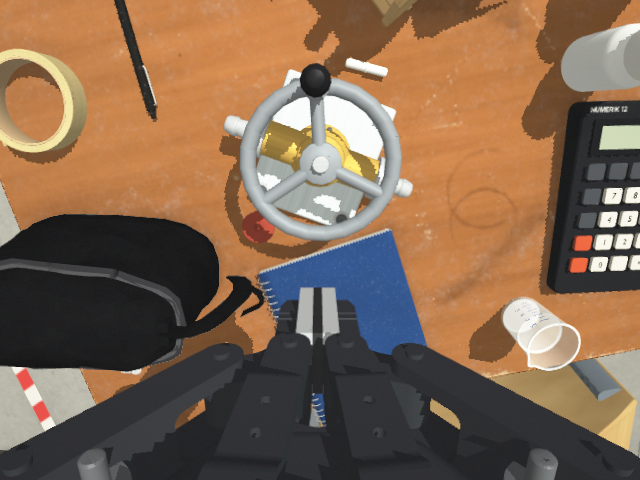

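The handle top is back at about (315,79), as in the reference view, and within about 0.25° of its start. The bystanders in view stand where they were, and the robot touches nothing.

```bash
python3 -c "
from workcell import ticket; print(ticket.hand_in())"
```

```text
the job is handed in; nothing more can be done
None
```

I opened the valve by one full anticlockwise turn and handed the job in at about 31 s: the handle is within about 0.25° of where it started, the gripper is clear, and the bystanders visible in the last picture had not moved.

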